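# Clear the battery case lid and hover its handle over the seat

## Robot

A 6-joint arm with a two-finger parallel gripper is mounted at the origin on the work surface. World frame = base frame: x ahead of the robot, y to its left, z up, the work surface at z = 0. Lengths are in m, angles in rad, forces in N, time in s.
With the tool pointing down it reaches from about 0.35 to 0.85 m from the base axis. Payload 8.1 kg.
Tool frame: the origin (TCP) lies at the very end of the fingers, on their centre line; the grasp point (between the pads) lies arm.grip_depth behind it (arm.grip_depth is the distance from the TCP to the grasp point, in m); z points along the fingers, y is the line along which they close (so a half turn about z gives the same grasp; the last joint's range is limited). The gripper opens to 93 mm and grips with 3 to 60 N. Pads are 15 mm wide; open, the fingers measure 128 mm over their backs; the gripper's body (75 mm by 188 mm) begins 65 mm behind the grasp point.
Start: joints at [-1.258, 0.13, 1.488, -0, 1.523, -0.085], TCP at [0.232, -0.553, 0.219] pointing down, gripper open.
Joint ranges: [-2.96, 2.96], [-0.89, 2.26], [0.02, 2.5], [-1.34, 4.48], [0, 2.73], [-2.66, 2.66]. Speed limits (rad/s): [2.39, 2.39, 2.79, 3.14, 3.14, 3.14].

## Interface

Orientations are given as a unit quaternion [x, y, z, w].
In Python, from rig import monitor, eyes, close_job, arm gives the robot as it stands.
- The arm moves only by the tool play_rows, never from a script. Its argument "rows" is a list of rows, each an object with "gripper": the opening, from 0 (shut) to 1 (fully open); "delta_pos": the shift along the world's x, y, z as a fraction of full scale, a list of three; "dr": the turn, a rotation vector about the world's x, y, z as a fraction of full scale, a list of three. A call has 1 to 12 rows; each row is the pose to reach, as a shift and turn from the pose commanded when the call began, turning the shorter way round; what a row does not reach only later rows make up. Full scale, the value 1, is 0.3 m for a shift and 2 pi rad for a turn. A row lasts 1/12 s, in which the tool goes at most 41.7 mm and 7.16 degrees, less where a joint would pass 70% of its speed; a pose out of reach is approached as far as the arm can. A call with a number of a shift or a turn outside -1 to 1 is refused whole. A call with a gripper value outside its range is refused whole. The fingers move at their own pace and stop on an object; "squeeze" is the grip in N (left out, the last holds). Time passes only in rows, so rows that repeat a pose let the fingers close. It gives the time, the measured TCP pose, the force, the opening and the grip force at its end, in the units of the state.
- monitor.state(): the state, without advancing time (a new reading comes with each control period).
- eyes.grab_frame(name): name is "scene" or "top" or "wrist"; returns a dict with "pixels" (480x640x3 uint8, red, green, blue), "intrinsics" (3x3 intrinsics, pixels), "eye" and "rotation" of the camera in the world; the wrist camera has in their place "tool_from_camera" (4x4, takes a point from camera to tool coordinates, whose origin is the TCP and whose axes are the flange's). Camera axes: x right, y down, z forward; pixel columns grow to the right and rows downward; lengths in m; the calibration is good to about 2 mm. The wrist camera is an equidistant fisheye: a pixel r from the principal point sees the ray r / f radians off the axis. A picture is of the moment at which its call begins: read the wrist's pose just before it. There is no depth.
- close_job(): hands the job in; it is judged then, once.
The state is a dict: "time_s": time; "qpos": joint angles; "qd": joint speeds; "joint_efforts": joint torques, N m; "tool_pos": TCP position; "ee_rot": TCP orientation; "force": force on the tool from outside, world axes, zero at the start; "ft_torque": the same for the moment, N m; "grip_width": finger opening in m; "finger_force": force on a finger pad.
Only numpy, scipy, OpenCV 4.12 (cv2) and the standard library are available. Lean on these libraries where they do the work, as an engineer would, in place of code of your own. Each camera call takes 0.05 s, during which the arm holds its last target. There are 200 camera calls.

## Task

With the scraper block, push the four loose copper cut-offs off the battery case's lid into the tray on its edge, without the fingers touching them, and stand the scraper back on the bench. Then pick up the carrying handle, lift it over the cable glands and finish holding it still, level and squarely over its seat on the lid, about 15 mm clear of the metal, so that I can run sealant underneath: do not let go, and do not let the handle touch the case at any time. Leave everything else on the bench where it is.

Things in the scene. Friction and masses are not known exactly. Their poses are not given: they have to be found in the camera images.
- case: battery case, a bare metal box 170 (own x) x 290 (own y) x 80 mm high, fixed to the bench, flat lid. Origin: centre of its underside, on the bench; own x points away from the robot, z up. At each end of the lid stand two grey cable glands, 17 mm radius, 45 mm tall, axes at own x = +-38, y = +-112 mm. A tray hangs on its near (-x) long edge
- seat (a point): the handle's seat: centre of a dark ground patch, 80 (own x) x 130 (own y) mm, flush with the lid top, in the middle of the lid; four dark rivet holes at own x = +-25, y = +-50 mm. Axes parallel to the case's. There is no step between patch and lid
- tray (a point): centre of the inner floor of the open steel tray on the case's near edge, case axes. Inside, the tray reaches over case x = -157 to -85 mm (up to the case's wall) and y = -100 to +100 mm; floor 20 mm and rim 60 mm above the bench (rim 20 mm below the lid)
- handle: carrying handle: steel base plate 70 (own x) x 120 (own y) x 4 mm, two posts (at own y = +-44 to +-52 mm) and on them a straight black grip bar along own y, 18 mm wide and high, centred 56 mm above the plate's underside. About 0.3 kg. Origin: centre of the plate's underside. Same either way round. Starts flat on the bench, left or right of the case
- scraper: scraper block standing upright: a wooden block 28 (own x) x 110 (own y) mm over a 20 mm thick, 14 mm high black rubber foot of the same length, 60 mm tall in all, about 0.16 kg. Origin: centre of its underside. Starts on the bench on the other side of the case from the handle
- chip0: loose copper busbar cut-off, a block 16 x 12 x 6 mm, 10 g, starting flat on the ground patch of the case lid. Origin: centre of its underside
- chip1: loose copper busbar cut-off, a block 16 x 12 x 6 mm, 10 g, starting flat on the ground patch of the case lid. Origin: centre of its underside
- chip2: loose copper busbar cut-off, a block 16 x 12 x 6 mm, 10 g, starting flat on the ground patch of the case lid. Origin: centre of its underside
- chip3: loose copper busbar cut-off, a block 16 x 12 x 6 mm, 10 g, starting flat on the ground patch of the case lid. Origin: centre of its underside
- cell: bystander: upright blue battery cell, 32 mm diameter, 70 mm tall, behind the case. Origin: centre of its underside
- tape: bystander: roll of black tape lying flat, 90 mm diameter, 22 mm high, behind the case. Origin: centre of its underside
- bottle: bystander: closed white bottle, 48 mm diameter, 105 mm tall. Origin: centre of its underside
- screwdriver: bystander: screwdriver lying on the bench at the far left. Origin: on its underside
- gland: bystander: spare grey cable gland standing on the bench at the right, 34 mm diameter, 45 mm tall. Origin: centre of its underside
- blank: bystander: plain steel blanking plate 70 x 120 x 6 mm without a handle, lying at the far right. Origin: centre of its underside
Not all that is in view belongs to the job. Several things have the shape of the scraper; the one meant has the colours described above.

How it is judged:
On the way, in this order (a step that is already met when the one before it is completed fails the run):
1. all four cut-offs lie in the tray (x of chip0 in the frame of case between -0.157 and -0.087 m and y of chip0 in the frame of case between -0.1 and 0.1 m and height (world z) of each of chip0, chip1, chip2, chip3 below 0.055 m and x of chip1 in the frame of case between -0.157 and -0.087 m and y of chip1 in the frame of case between -0.1 and 0.1 m and x of chip2 in the frame of case between -0.157 and -0.087 m and y of chip2 in the frame of case between -0.1 and 0.1 m and x of chip3 in the frame of case between -0.157 and -0.087 m and y of chip3 in the frame of case between -0.1 and 0.1 m), for 0.2 s.
2. the scraper stands on the bench again, let go (height (world z) of scraper below 0.03 m and contact force between each of the fingers, case and scraper below 0.1 N and linear speed of scraper below 0.03 m/s and angle between scraper's own z axis and vertical below 0.15 rad), for 0.2 s.
3. the handle is carried in the gripper, above the glands' tops (height (world z) of handle above 0.125 m and contact force between the fingers and handle above 2 N), for 0.1 s.
At the end, for the whole second after the job is handed in: Gripper holds the handle still: centre within 8 mm of the seat's seen from above, underside 5 to 25 mm above the lid, square and level within 0.1 rad, touching only the fingers; all cut-offs in the tray; scraper upright on the bench (0.15 rad), let go, clear of the case (all of step 1 and all of step 2 and horizontal distance between handle and seat below 0.008 m and z of handle in the frame of seat between 0.005 and 0.025 m and angle between the x axis of handle and the x axis of seat, either way round below 0.1 rad and angle between handle's own z axis and vertical below 0.1 rad and linear speed of handle below 0.02 m/s and contact force between the fingers and handle above 2 N and contact force between handle and case below 0.1 N and contact force between handle and scraper below 0.1 N and contact force between handle and chip0 below 0.1 N and contact force between handle and chip1 below 0.1 N and contact force between handle and chip2 below 0.1 N and contact force between handle and chip3 below 0.1 N and contact force between handle and cell below 0.1 N and contact force between handle and tape below 0.1 N and contact force between handle and bottle below 0.1 N and contact force between handle and screwdriver below 0.1 N and contact force between handle and gland below 0.1 N and contact force between handle and blank below 0.1 N); the arm keeps its last pose, push and grip.
It fails at once if the handle touches the case (contact force between handle and case above 0.5 N).
It fails at once if the fingers touch a cut-off (contact force between the fingers and chip0 above 0.5 N or contact force between the fingers and chip1 above 0.5 N or contact force between the fingers and chip2 above 0.5 N or contact force between the fingers and chip3 above 0.5 N).
It fails at once if a bystander is moved more than 20 mm (distance of any of cell, tape, bottle, screwdriver, gland, blank from where it was at the start of the episode above 0.02 m).
It also fails if it takes over 72 s, if anything falls off the work surface, if the arm or the gripper's body presses on something with over 40 N, if the wrist force passes 120 N, or if a joint passes its speed limit or range.

## Working session

There is one attempt and no reset: what is moved stays moved. The work goes in short steps, Python scripts to look and compute and a tool call to move; the robot and the scene stay as the last step left them, time stands still between calls to the robot, and variables do not carry over. Pictures are saved under pics/ and viewed, at most 10 in all, crops included, and the job is handed in when it is done.

Besides the shell and the picture viewer there is one more tool, called after ">>>" in YAML: its name, and indented under it one key for each argument. play_rows: Moves the arm, as the interface text tells. Shift numbers are shares of 0.3 m and turn numbers shares of 2 pi rad, none past 1 either way. Its arguments: {"type":"object","properties":{"rows":{"type":"array","items":{"type":"object","properties":{"gripper":{"type":"number"},"delta_pos":{"type":"array","items":{"type":"number"}},"dr":{"type":"array","items":{"type":"number"}}}}},"squeeze":{"type":"number"}},"required":["rows"]}

```bash
mkdir -p pics; ls
python3 - <<'E'
from rig import monitor, eyes, arm
import cv2, numpy as np, pickle
print(arm.grip_depth, monitor.state())
for n in ("top","scene"):
    f=eyes.grab_frame(n); cv2.imwrite(f"pics/{n}0.png",f["pixels"][:,:,::-1]); pickle.dump(f,open(f"{n}0.pkl","wb"))
    print(n,f["intrinsics"],f["eye"],f["rotation"])
E
```

```text
pics
0.0188 {'time_s': 0.0, 'qpos': array([-1.25841722e+00,  1.31177935e-01,  1.48922444e+00, -1.29350510e-05,
        1.52296345e+00, -8.54341519e-02]), 'qd': array([ 2.95011758e-03, -5.92185793e-04, -2.77757001e-05, -6.67581559e-05,
       -5.29770888e-04, -7.69413370e-05]), 'joint_efforts': array([-7.47406011e-05, -5.59848547e+01, -4.91748762e+01,  7.69043039e-02,
        3.53388721e-02, -1.41105807e-04]), 'tool_pos': array([ 0.23227401, -0.55263601,  0.21760752]), 'ee_rot': array([ 9.80282764e-01,  1.97597866e-01, -1.06806102e-04, -8.80156711e-04]), 'force': array([-0.1676976 ,  0.20914107, -0.68576321]), 'ft_torque': array([0.06959344, 0.01582529, 0.02925111]), 'finger_force': 0.0, 'grip_width': 0.09342472028877243}
top [[450.55594841   0.         317.93548532]
 [  0.         450.55594841 236.50684062]
 [  0.           0.           1.        ]] [ 0.28103457 -0.01775113  1.19321652] [ 0.72849514 -0.67653025  0.07485467 -0.07744951]
scene [[594.58322108   0.         323.65974249]
 [  0.         594.58322108 245.43558862]
 [  0.           0.           1.        ]] [1.50305474 0.51962371 1.2351477 ] [ 0.46643074  0.80492851 -0.31201028 -0.19282645]
```

View pics/top0.png

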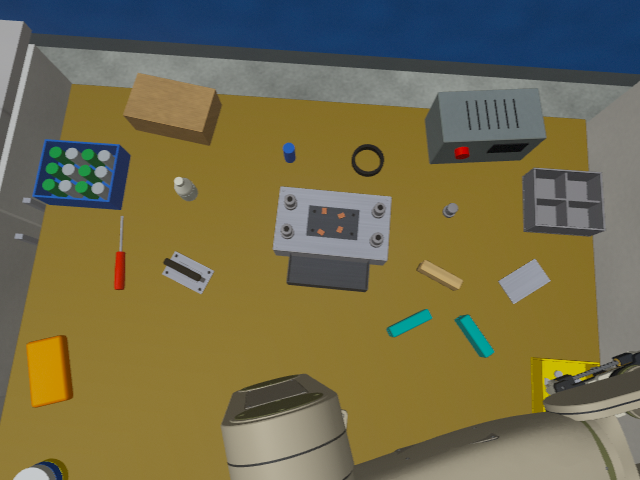

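View pics/scene0.png

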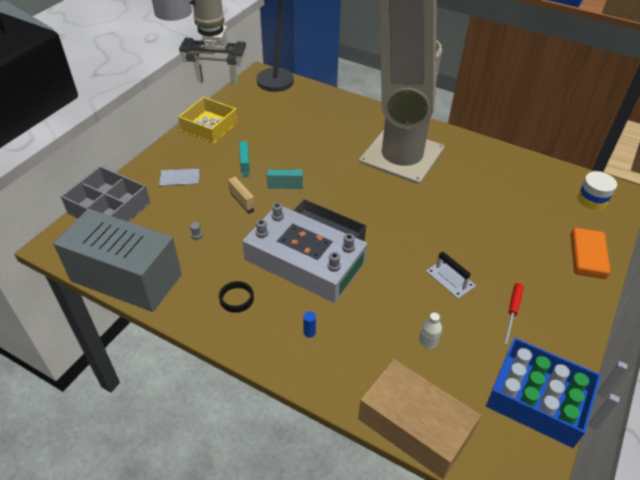

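The top view shows the case at about (333,225), the tray at (328,272), and the handle at (188,272), left of the case. Three things have the scraper's shape: a wooden block at (440,275), a teal block at (410,322) and a teal block at (476,336). I choose the wooden one and will check it in a close crop.

```bash
cat > h.py <<'E'
import numpy as np, cv2, pickle
from scipy.spatial.transform import Rotation as R
def ray(f,uv):
    K=np.array(f["intrinsics"]); uv=np.atleast_2d(uv).astype(float)
    d=np.c_[uv,np.ones(len(uv))]@np.linalg.inv(K).T
    return d@R.from_quat(f["rotation"]).as_matrix().T
def at(f,uv,z):
    d=ray(f,uv); e=np.array(f["eye"]); return e+d*((z-e[2])/d[:,2])[:,None]
def proj(f,p):
    c=(np.atleast_2d(p)-f["eye"])@R.from_quat(f["rotation"]).as_matrix(); c=c@np.array(f["intrinsics"]).T
    return c[:,:2]/c[:,2:]
E
python3 - <<'E'
from h import *
f=pickle.load(open("top0.pkl","rb")); s=pickle.load(open("scene0.pkl","rb"))
im=f["pixels"][:,:,::-1]; sm=s["pixels"][:,:,::-1]
a=cv2.resize(im[180:300,265:400],None,fx=3.7,fy=3.7,interpolation=cv2.INTER_CUBIC)[:444,:499]
def c(i,x,y,w,h,W,H): return cv2.resize(i[y:y+h,x:x+w],(W,H),interpolation=cv2.INTER_CUBIC)
out=np.zeros((600,800,3),np.uint8)
out[:360,:480]=c(im,265,185,120+20,105,480,360)
out[:300,480:800]=c(im,410,255,64,60,320,300)
out[300:600,480:800]=c(im,156,242,64,60,320,300)
out[360:600,:240]=c(sm,215,170,60,60,240,240)
out[360:600,240:480]=c(sm,420,245,60,60,240,240)
cv2.imwrite("pics/comp.png",out)
for n,uv,z in (("scr",[440,270],.06),("handle",[186,269],.065),("caseTL",[280,188],.08),("TR",[392,196],.08),("BR",[387,263],.08),("BL",[274,254],.08)):
    print(n,at(f,uv,z).round(4))
E
```

```text
scr [[ 0.4654 -0.3195  0.06  ]]
handle [[0.4197 0.3211 0.065 ]]
caseTL [[0.6457 0.1028 0.08  ]]
TR [[ 0.6458 -0.1874  0.08  ]]
BR [[ 0.47   -0.1817  0.08  ]]
BL [[0.4718 0.102  0.08  ]]
```

View pics/comp.png

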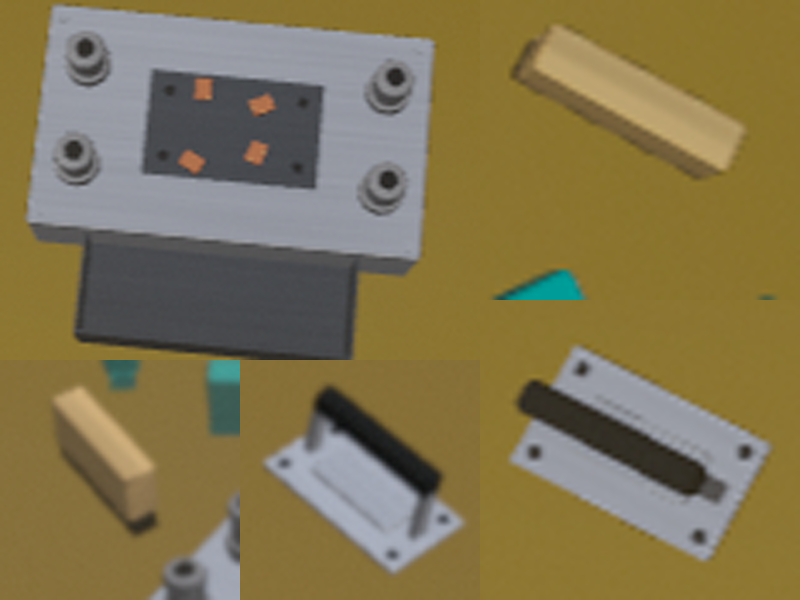

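The close crop confirms it: the wooden block has a dark foot at its lower edge, so it is the scraper. The four cut-offs lie on the patch, and the handle's bar and plate corners are clear. Next I measure from the corner pixels.

Run:
```python
from h import *
f=pickle.load(open("top0.pkl","rb"))
def m(p,s,ox,oy,dx=0,dy=0): return (np.array(p,float)-[dx,dy]+.5)/s-.5+[ox,oy]
A=lambda p,z: at(f,m(p,480/140,265,185),z)
S=lambda p,z: at(f,m(p,5,410,255,480,0),z)
H=lambda p,z: at(f,m(p,5,156,242,480,300),z)
def fit(P,hx,hy):  # corners order TL,TR,BR,BL = (+x,+y),(+x,-y),(-x,-y),(-x,+y)
    Q=np.array([[hx,hy],[hx,-hy],[-hx,-hy],[-hx,hy]]); c=P[:,:2].mean(0)
    r,_=R.align_vectors(np.c_[P[:,:2]-c,0*P[:,0]],np.c_[Q,0*Q[:,0]]); y=r.as_euler('xyz')[2]
    M=np.array([[np.cos(y),-np.sin(y)],[np.sin(y),np.cos(y)]])
    print("c",c.round(4),"yaw",y.round(4),"resid mm",((P[:,:2]-c-Q@M.T)*1e3).round(1).tolist()); return c,M
print("lid");fit(A([(53,6),(433,40),(419,262),(28,222)],.08),.085,.145)
print("patch");c,M=fit(A([(151,70),(325,86),(316,188),(143,174)],.08),.04,.065)
print("rivets");fit(A([(170,90),(303,102),(298,168),(163,155)],.08),.025,.05)
print("chips case frame",((A([(203,89),(262,103),(257,152),(191,161)],.083)[:,:2]-c)@M*1e3).round(1))
print("glands",((A([(86,47),(395,76),(388,179),(75,143)],.125)[:,:2]-c)@M*1e3).round(1))
print("scraper");fit(S([(555,25),(745,127),(724,173),(535,66)],.06),.014,.055)
print("plate");fit(H([(576,346),(770,444),(706,560),(510,460)],.004),.035,.06)
print("holes");fit(H([(582,369),(745,452),(699,537),(534,453)],.004),.025,.05)
print("bar ends mid z.065", H([(535,396),(692,478)],.065).round(4))
```

```text
lid
c [ 0.5632 -0.0392] yaw -0.0229 resid mm [[-1.5, -0.9], [-0.2, 1.4], [-0.1, 1.1], [1.7, -1.7]]
patch
c [ 0.5645 -0.0396] yaw -0.0142 resid mm [[0.0, 0.4], [-0.8, -0.3], [0.8, 1.0], [0.0, -1.1]]
rivets
c [ 0.5649 -0.0394] yaw -0.0215 resid mm [[0.1, -0.2], [0.4, 0.1], [-0.3, -0.1], [-0.1, 0.2]]
chips case frame [[ 27.9  25.3]
 [ 21.1 -19.3]
 [-16.6 -18.5]
 [-27.7  29.5]]
glands [[  39.9  111.7]
 [  38.  -111.6]
 [ -38.1 -111.1]
 [ -31.6  112.4]]
scraper
c [ 0.4552 -0.3234] yaw -0.444 resid mm [[-2.3, -0.2], [-0.1, 2.2], [1.2, 0.6], [1.2, -2.6]]
plate
c [0.4196 0.3339] yaw -0.3871 resid mm [[-0.9, -0.3], [-0.4, 0.7], [0.9, 0.2], [0.4, -0.6]]
holes
c [0.4193 0.3342] yaw -0.3864 resid mm [[0.3, -0.0], [0.0, 0.1], [-0.2, -0.2], [-0.1, 0.1]]
bar ends mid z.065 [[0.4368 0.3728 0.065 ]
 [0.4013 0.2882 0.065 ]]
```

>>> play_rows:
  rows:
    - {"delta_pos": [0.08, 0.08, 0], "dr": [0, 0, 0.016], "gripper": 1}
    - {"delta_pos": [0.16, 0.165, -0.05], "dr": [0, 0, 0.032], "gripper": 1}
    - {"delta_pos": [0.25, 0.26, -0.1], "dr": [0, 0, 0.048], "gripper": 1}
    - {"delta_pos": [0.34, 0.35, -0.15], "dr": [0, 0, 0.064], "gripper": 1}
    - {"delta_pos": [0.43, 0.44, -0.2], "dr": [0, 0, 0.08], "gripper": 1}
    - {"delta_pos": [0.52, 0.53, -0.24], "dr": [0, 0, 0.096], "gripper": 1}
    - {"delta_pos": [0.6, 0.62, -0.28], "dr": [0, 0, 0.108], "gripper": 1}
    - {"delta_pos": [0.68, 0.7, -0.31], "dr": [0, 0, 0.116], "gripper": 1}
    - {"delta_pos": [0.743, 0.767, -0.33], "dr": [0, 0, 0.116], "gripper": 1}
    - {"delta_pos": [0.743, 0.767, -0.33], "dr": [0, 0, 0.116], "gripper": 1}
    - {"delta_pos": [0.743, 0.767, -0.33], "dr": [0, 0, 0.116], "gripper": 1}
    - {"delta_pos": [0.743, 0.767, -0.33], "dr": [0, 0, 0.116], "gripper": 1}

```text
time_s: 1.1
tool_pos: [0.4551, -0.3232, 0.1195]
ee_rot: [0.845, 0.534, -0.0, -0.0]
force: [0.0, 0.2, -0.5]
grip_width: 0.0932
finger_force: 0.0
```

```bash
cat >> h.py <<'E'
def wproj(f,st,p):
    T=np.array(f["tool_from_camera"]);K=np.array(f["intrinsics"])
    q=(np.atleast_2d(p)-st["tool_pos"])@R.from_quat(st["ee_rot"]).as_matrix()
    c=(q-T[:3,3])@T[:3,:3]; r=np.hypot(c[:,0],c[:,1]); th=np.arctan2(r,c[:,2])
    return (c[:,:2]/r[:,None]*th[:,None])*[K[0,0],K[1,1]]+K[:2,2]
def wat(f,st,uv,z):
    T=np.array(f["tool_from_camera"]);K=np.array(f["intrinsics"])
    a=(np.atleast_2d(uv)-K[:2,2])/[K[0,0],K[1,1]]; th=np.linalg.norm(a,axis=1,keepdims=True)
    d=np.c_[a/th*np.sin(th),np.cos(th)]@T[:3,:3].T; M=R.from_quat(st["ee_rot"]).as_matrix()
    e=M@T[:3,3]+st["tool_pos"]; d=d@M.T; return e+d*((z-e[2])/d[:,2])[:,None]
E
cat > w.py <<'E'
import sys; from h import *; from rig import monitor,eyes
st=monitor.state(); f=eyes.grab_frame("wrist"); n=sys.argv[1]
pickle.dump((f,st),open(n+".pkl","wb")); cv2.imwrite(f"pics/{n}.png",f["pixels"][:,:,::-1])
e=R.from_quat(st["ee_rot"]).as_matrix()
print(st["time_s"],st["tool_pos"],"yangle",np.arctan2(e[1,1],e[0,1]),st["qpos"].round(3))
E
python3 w.py w1
```

```text
1.1 [ 0.4550521  -0.32319564  0.11951659] yangle -0.44370269058884704 [-0.709  0.087  1.719 -0.     1.336 -0.265]
```

View pics/w1.png

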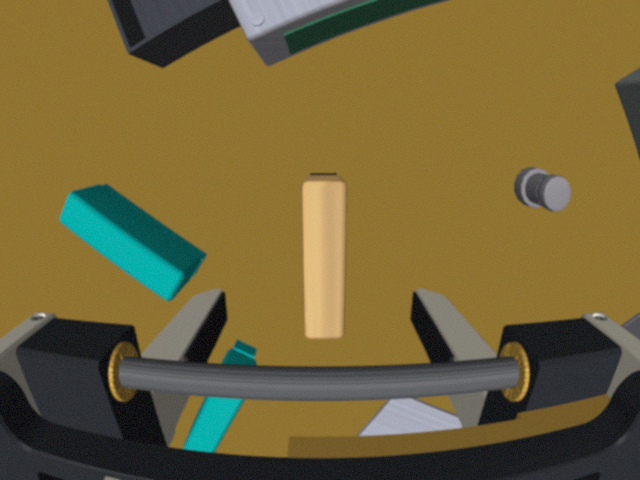

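The wrist view shows the scraper's top face at columns 303–345 and rows 180–337, aligned between the fingers, with its dark foot visible at the far end.

Run:
```python
from h import *
f,st=pickle.load(open("w1.pkl","rb"))
P=wat(f,st,[(303,181),(345,181),(344,337),(305,337)],.06);print(P.round(4),P.mean(0).round(4), np.linalg.norm(P[0]-P[3]),np.linalg.norm(P[0]-P[1]))
d=P[:2].mean(0)-P[2:].mean(0); print(np.arctan2(-d[0],d[1]))
```

```text
[[ 0.4698 -0.2687  0.06  ]
 [ 0.4929 -0.2796  0.06  ]
 [ 0.4484 -0.3768  0.06  ]
 [ 0.424  -0.3651  0.06  ]] [ 0.4588 -0.3225  0.06  ] 0.10675872786566167 0.025512436936525204
-0.4365896364025548
```

>>> play_rows:
  rows:
    - {"delta_pos": [0.007, 0, -0.08], "gripper": 1}
    - {"delta_pos": [0.007, 0, -0.16], "gripper": 1}
    - {"delta_pos": [0.007, 0, -0.23], "gripper": 1}
    - {"delta_pos": [0.007, 0, -0.28], "gripper": 1}
    - {"delta_pos": [0.007, 0, -0.305], "gripper": 1}
    - {"delta_pos": [0.007, 0, -0.305], "gripper": 0.6}
    - {"delta_pos": [0.007, 0, -0.305], "gripper": 0.4}
    - {"delta_pos": [0.007, 0, -0.305], "gripper": 0.2}
    - {"delta_pos": [0.007, 0, -0.305], "gripper": 0.1}
    - {"delta_pos": [0.007, 0, -0.305], "gripper": 0.1}
    - {"delta_pos": [0.007, 0, -0.305], "gripper": 0.1}
    - {"delta_pos": [0.007, 0, -0.305], "gripper": 0.1}
  squeeze: 30

```text
schema error: expected keys gripper, delta_pos, dr
```

>>> play_rows:
  rows:
    - {"delta_pos": [0.007, 0, -0.08], "dr": [0, 0, 0], "gripper": 1}
    - {"delta_pos": [0.007, 0, -0.16], "dr": [0, 0, 0], "gripper": 1}
    - {"delta_pos": [0.007, 0, -0.23], "dr": [0, 0, 0], "gripper": 1}
    - {"delta_pos": [0.007, 0, -0.28], "dr": [0, 0, 0], "gripper": 1}
    - {"delta_pos": [0.007, 0, -0.305], "dr": [0, 0, 0], "gripper": 1}
    - {"delta_pos": [0.007, 0, -0.305], "dr": [0, 0, 0], "gripper": 0.6}
    - {"delta_pos": [0.007, 0, -0.305], "dr": [0, 0, 0], "gripper": 0.4}
    - {"delta_pos": [0.007, 0, -0.305], "dr": [0, 0, 0], "gripper": 0.2}
    - {"delta_pos": [0.007, 0, -0.305], "dr": [0, 0, 0], "gripper": 0.1}
    - {"delta_pos": [0.007, 0, -0.305], "dr": [0, 0, 0], "gripper": 0.1}
    - {"delta_pos": [0.007, 0, -0.305], "dr": [0, 0, 0], "gripper": 0.1}
    - {"delta_pos": [0.007, 0, -0.305], "dr": [0, 0, 0], "gripper": 0.1}
  squeeze: 30

```text
time_s: 2.15
tool_pos: [0.4578, -0.3232, 0.0287]
ee_rot: [0.845, 0.534, 0.0, 0.0]
force: [-0.9, 0.3, -0.8]
grip_width: 0.0511
finger_force: 0.0
```

>>> play_rows:
  rows:
    - {"delta_pos": [0, 0, 0], "dr": [0, 0, 0], "gripper": 0.1}
    - {"delta_pos": [0, 0, 0], "dr": [0, 0, 0], "gripper": 0.1}
    - {"delta_pos": [0, 0, 0], "dr": [0, 0, 0], "gripper": 0.1}
    - {"delta_pos": [0, 0, 0], "dr": [0, 0, 0], "gripper": 0.1}
    - {"delta_pos": [0, 0, 0], "dr": [0, 0, 0], "gripper": 0.1}
    - {"delta_pos": [0, 0, 0], "dr": [0, 0, 0], "gripper": 0.1}
    - {"delta_pos": [0, 0, 0], "dr": [0, 0, 0], "gripper": 0.1}
    - {"delta_pos": [0, 0, 0], "dr": [0, 0, 0], "gripper": 0.1}
  squeeze: 30

```text
time_s: 2.82
tool_pos: [0.4576, -0.3231, 0.0282]
ee_rot: [0.845, 0.534, 0.0, 0.0]
force: [0.5, -0.0, 0.6]
grip_width: 0.0277
finger_force: 30.0
```

>>> play_rows:
  rows:
    - {"delta_pos": [0, 0, 0.06], "dr": [0, 0, 0], "gripper": 0.1}
    - {"delta_pos": [0, 0, 0.18], "dr": [0, 0, 0], "gripper": 0.1}
    - {"delta_pos": [0, 0, 0.3], "dr": [0, 0, 0], "gripper": 0.1}
    - {"delta_pos": [0, 0.02, 0.42], "dr": [0, 0, 0], "gripper": 0.1}
    - {"delta_pos": [0.04, 0.08, 0.53], "dr": [0, 0, 0.005], "gripper": 0.1}
    - {"delta_pos": [0.1, 0.18, 0.573], "dr": [0, 0, 0.014], "gripper": 0.1}
    - {"delta_pos": [0.17, 0.29, 0.573], "dr": [0, 0, 0.024], "gripper": 0.1}
    - {"delta_pos": [0.24, 0.4, 0.573], "dr": [0, 0, 0.034], "gripper": 0.1}
    - {"delta_pos": [0.31, 0.51, 0.573], "dr": [0, 0, 0.044], "gripper": 0.1}
    - {"delta_pos": [0.38, 0.62, 0.573], "dr": [0, 0, 0.054], "gripper": 0.1}
    - {"delta_pos": [0.44, 0.73, 0.573], "dr": [0, 0, 0.062], "gripper": 0.1}
    - {"delta_pos": [0.49, 0.82, 0.573], "dr": [0, 0, 0.067], "gripper": 0.1}

```text
time_s: 3.82
tool_pos: [0.6049, -0.0743, 0.1993]
ee_rot: [0.714, 0.7, -0.0, -0.001]
force: [0.9, -0.1, -1.2]
grip_width: 0.0282
finger_force: 30.0
```

Run:
```python
from rig import monitor
s=monitor.state();print(s["time_s"],s["tool_pos"],s["force"],s["grip_width"])
p=s["tool_pos"];print((0.6266-p[0])/.3,(-.0367-p[1])/.3)
```

```text
3.8167 [ 0.60489651 -0.07434874  0.19930619] [ 0.94011566 -0.08623062 -1.18908913] 0.028163813253195894
0.07234497173047176 0.12549578750134102
```

>>> play_rows:
  rows:
    - {"delta_pos": [0.05, 0.08, 0], "dr": [0, 0, 0], "gripper": 0.1}
    - {"delta_pos": [0.073, 0.13, 0], "dr": [0, 0, 0], "gripper": 0.1}
    - {"delta_pos": [0.073, 0.13, -0.02], "dr": [0, 0, 0], "gripper": 0.1}
    - {"delta_pos": [0.073, 0.13, -0.08], "dr": [0, 0, 0], "gripper": 0.1}
    - {"delta_pos": [0.073, 0.13, -0.15], "dr": [0, 0, 0], "gripper": 0.1}
    - {"delta_pos": [0.073, 0.13, -0.21], "dr": [0, 0, 0], "gripper": 0.1}
    - {"delta_pos": [0.073, 0.13, -0.25], "dr": [0, 0, 0], "gripper": 0.1}
    - {"delta_pos": [0.073, 0.13, -0.265], "dr": [0, 0, 0], "gripper": 0.1}
    - {"delta_pos": [0.073, 0.13, -0.265], "dr": [0, 0, 0], "gripper": 0.1}

```text
time_s: 4.57
tool_pos: [0.6249, -0.0384, 0.1186]
ee_rot: [0.715, 0.699, -0.001, -0.001]
force: [-0.2, 0.5, -1.6]
grip_width: 0.028
finger_force: 30.0
```

```bash
python3 w.py w2
python3 - <<'E'
from h import *; from rig import eyes
f=eyes.grab_frame("scene"); cv2.imwrite("pics/w2s.png",cv2.resize(f["pixels"][180:300,230:390,::-1],(800,600),interpolation=cv2.INTER_CUBIC))
E
```

```text
4.5667 [ 0.62494341 -0.03836817  0.11863709] yangle -0.02368414291836086 [-0.143  0.268  1.517 -0.     1.36  -0.119]
```

View pics/w2s.png

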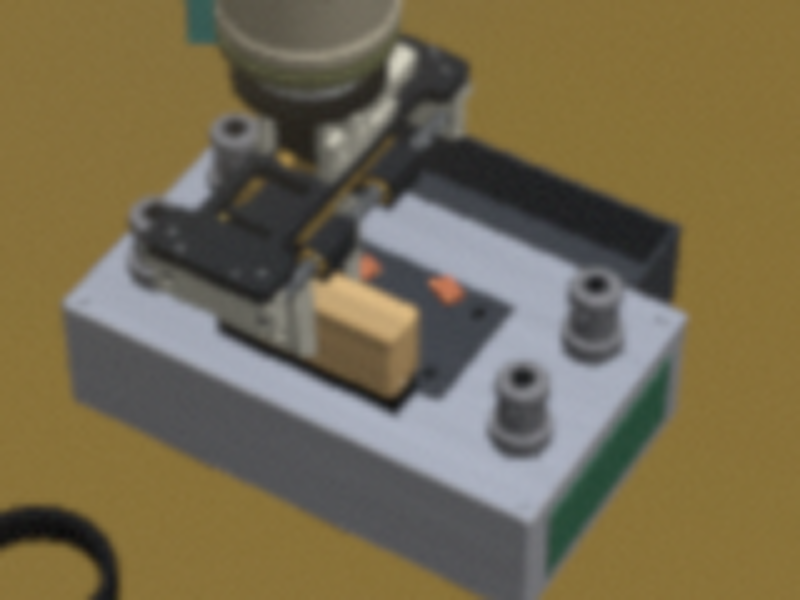

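The scraper hangs upright just above the lid, behind the cut-offs. The two in view are at (370,267) and (447,290) in the crop. Now I lower it and sweep.

>>> play_rows:
  rows:
    - {"delta_pos": [0, 0, -0.015], "dr": [0, 0, 0], "gripper": 0.1}
    - {"delta_pos": [0, 0, -0.03], "dr": [0, 0, 0], "gripper": 0.1}
    - {"delta_pos": [0, 0, -0.03], "dr": [0, 0, 0], "gripper": 0.1}
    - {"delta_pos": [-0.015, 0, -0.03], "dr": [0, 0, 0], "gripper": 0.1}
    - {"delta_pos": [-0.04, 0.001, -0.03], "dr": [0, 0, 0], "gripper": 0.1}
    - {"delta_pos": [-0.065, 0.002, -0.03], "dr": [0, 0, 0], "gripper": 0.1}
    - {"delta_pos": [-0.09, 0.002, -0.03], "dr": [0, 0, 0], "gripper": 0.1}
    - {"delta_pos": [-0.115, 0.003, -0.03], "dr": [0, 0, 0], "gripper": 0.1}
    - {"delta_pos": [-0.14, 0.003, -0.03], "dr": [0, 0, 0], "gripper": 0.1}
    - {"delta_pos": [-0.165, 0.004, -0.03], "dr": [0, 0, 0], "gripper": 0.1}
    - {"delta_pos": [-0.19, 0.004, -0.03], "dr": [0, 0, 0], "gripper": 0.1}
    - {"delta_pos": [-0.215, 0.005, -0.03], "dr": [0, 0, 0], "gripper": 0.1}

```text
time_s: 5.67
tool_pos: [0.5611, -0.0366, 0.1117]
ee_rot: [0.715, 0.699, 0.0, 0.0]
force: [0.3, -0.7, -2.9]
grip_width: 0.0279
finger_force: 30.0
```

>>> play_rows:
  rows:
    - {"delta_pos": [-0.025, 0.001, 0], "dr": [0, 0, 0], "gripper": 0.1}
    - {"delta_pos": [-0.05, 0.001, 0], "dr": [0, 0, 0], "gripper": 0.1}
    - {"delta_pos": [-0.075, 0.002, 0], "dr": [0, 0, 0], "gripper": 0.1}
    - {"delta_pos": [-0.1, 0.002, 0], "dr": [0, 0, 0], "gripper": 0.1}
    - {"delta_pos": [-0.125, 0.003, 0], "dr": [0, 0, 0], "gripper": 0.1}
    - {"delta_pos": [-0.15, 0.003, 0], "dr": [0, 0, 0], "gripper": 0.1}
    - {"delta_pos": [-0.175, 0.004, 0], "dr": [0, 0, 0], "gripper": 0.1}
    - {"delta_pos": [-0.2, 0.004, 0], "dr": [0, 0, 0], "gripper": 0.1}
    - {"delta_pos": [-0.225, 0.005, 0], "dr": [0, 0, 0], "gripper": 0.1}
    - {"delta_pos": [-0.25, 0.005, 0], "dr": [0, 0, 0], "gripper": 0.1}
    - {"delta_pos": [-0.27, 0.006, 0], "dr": [0, 0, 0], "gripper": 0.1}
    - {"delta_pos": [-0.28, 0.006, 0], "dr": [0, 0, 0], "gripper": 0.1}

```text
time_s: 6.67
tool_pos: [0.4769, -0.0347, 0.1115]
ee_rot: [0.715, 0.699, -0.0, -0.0]
force: [-0.7, 0.4, -2.3]
grip_width: 0.0279
finger_force: 30.0
```

>>> play_rows:
  rows:
    - {"delta_pos": [0, 0, 0], "dr": [0, 0, 0], "gripper": 0.1}
    - {"delta_pos": [0, 0, 0.05], "dr": [0, 0, 0], "gripper": 0.1}
    - {"delta_pos": [0, 0, 0.15], "dr": [0, 0, 0], "gripper": 0.1}
    - {"delta_pos": [0, 0, 0.25], "dr": [0, 0, 0], "gripper": 0.1}
    - {"delta_pos": [0, -0.1, 0.3], "dr": [0, 0, 0], "gripper": 0.1}
    - {"delta_pos": [0, -0.2, 0.3], "dr": [0, 0, 0], "gripper": 0.1}
    - {"delta_pos": [0, -0.31, 0.3], "dr": [0, 0, 0], "gripper": 0.1}
    - {"delta_pos": [0, -0.42, 0.3], "dr": [0, 0, 0], "gripper": 0.1}
    - {"delta_pos": [0, -0.53, 0.3], "dr": [0, 0, 0], "gripper": 0.1}
    - {"delta_pos": [0, -0.64, 0.3], "dr": [0, 0, 0], "gripper": 0.1}
    - {"delta_pos": [0, -0.74, 0.3], "dr": [0, 0, 0], "gripper": 0.1}
    - {"delta_pos": [0, -0.8, 0.3], "dr": [0, 0, 0], "gripper": 0.1}

```text
time_s: 7.67
tool_pos: [0.4776, -0.278, 0.2015]
ee_rot: [0.716, 0.698, -0.0, 0.0]
force: [0.5, -0.9, -2.2]
grip_width: 0.0279
finger_force: 30.0
```

Run:
```python
from h import *; from rig import eyes,monitor
s=monitor.state();print(s["time_s"],s["tool_pos"])
f=eyes.grab_frame("top"); pickle.dump(f,open("top1.pkl","wb"))
a=cv2.resize(f["pixels"][180:300,265:425,::-1],(400,300),interpolation=cv2.INTER_CUBIC)
g=eyes.grab_frame("scene"); b=cv2.resize(g["pixels"][180:300,230:390,::-1],(400,300),interpolation=cv2.INTER_CUBIC)
cv2.imwrite("pics/after.png",np.hstack([a,b]))
```

```text
7.6667 [ 0.47759929 -0.27795287  0.20146944]
```

View pics/after.png

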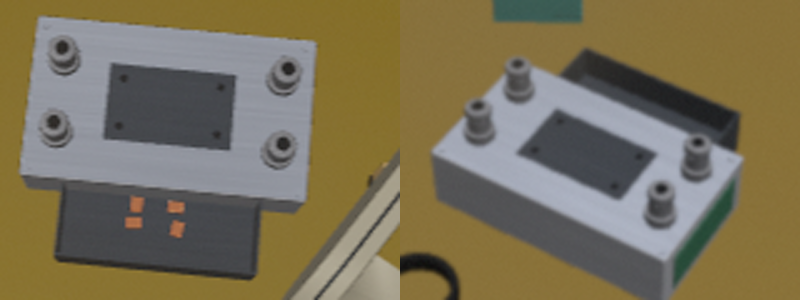

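All four cut-offs lie in the tray, at crop pixels (138,204), (176,207), (133,222) and (177,229), and the lid is clear. Next the scraper goes back.

Run:
```python
from h import *; from rig import monitor
f=pickle.load(open("top1.pkl","rb"))
P=at(f,np.array([(138,204),(176,207),(133,222),(177,229)])/2.5+[265,180],.025)[:,:2]-[.5645,-.0394]
c,s=np.cos(-.0215),np.sin(-.0215); print((P@np.array([[c,-s],[s,c]])*1e3).round(1))
s=monitor.state(); p=s["tool_pos"]; print(p,(np.array([.4576,-.3231,.06])-p)/.3)
```

```text
[[ -95.    22.6]
 [ -94.3  -17.4]
 [-114.4   26. ]
 [-117.3  -20.4]]
[ 0.47751516 -0.27773183  0.20129541] [-0.06638388 -0.15122725 -0.4709847 ]
```

>>> play_rows:
  rows:
    - {"delta_pos": [-0.02, -0.06, 0], "dr": [0, 0, -0.014], "gripper": 0.1}
    - {"delta_pos": [-0.05, -0.12, 0], "dr": [0, 0, -0.03], "gripper": 0.1}
    - {"delta_pos": [-0.066, -0.15, 0], "dr": [0, 0, -0.045], "gripper": 0.1}
    - {"delta_pos": [-0.066, -0.15, -0.05], "dr": [0, 0, -0.06], "gripper": 0.1}
    - {"delta_pos": [-0.066, -0.15, -0.14], "dr": [0, 0, -0.067], "gripper": 0.1}
    - {"delta_pos": [-0.066, -0.15, -0.23], "dr": [0, 0, -0.067], "gripper": 0.1}
    - {"delta_pos": [-0.066, -0.15, -0.32], "dr": [0, 0, -0.067], "gripper": 0.1}
    - {"delta_pos": [-0.066, -0.15, -0.4], "dr": [0, 0, -0.067], "gripper": 0.1}
    - {"delta_pos": [-0.066, -0.15, -0.45], "dr": [0, 0, -0.067], "gripper": 0.1}
    - {"delta_pos": [-0.066, -0.15, -0.47], "dr": [0, 0, -0.067], "gripper": 0.1}
    - {"delta_pos": [-0.066, -0.15, -0.47], "dr": [0, 0, -0.067], "gripper": 0.1}
    - {"delta_pos": [-0.066, -0.15, -0.47], "dr": [0, 0, -0.067], "gripper": 0.1}

```text
time_s: 8.77
tool_pos: [0.4586, -0.3195, 0.0612]
ee_rot: [0.845, 0.534, 0.0, 0.0]
force: [0.6, 0.5, -1.3]
grip_width: 0.0278
finger_force: 30.0
```

>>> play_rows:
  rows:
    - {"delta_pos": [0, 0, -0.04], "dr": [0, 0, 0], "gripper": 0.1}
    - {"delta_pos": [0, 0, -0.08], "dr": [0, 0, 0], "gripper": 0.1}
    - {"delta_pos": [0, 0, -0.1], "dr": [0, 0, 0], "gripper": 0.1}
    - {"delta_pos": [0, 0, -0.109], "dr": [0, 0, 0], "gripper": 0.1}
    - {"delta_pos": [0, 0, -0.109], "dr": [0, 0, 0], "gripper": 0.1}
    - {"delta_pos": [0, 0, -0.109], "dr": [0, 0, 0], "gripper": 0.1}
    - {"delta_pos": [0, 0, -0.109], "dr": [0, 0, 0], "gripper": 0.1}

```text
time_s: 9.35
tool_pos: [0.458, -0.3196, 0.028]
ee_rot: [0.845, 0.534, -0.0, -0.0]
force: [-2.7, 2.2, 4.7]
grip_width: 0.0277
finger_force: 30.0
```

Touching the bench, so I release.

>>> play_rows:
  rows:
    - {"delta_pos": [0, 0, 0], "dr": [0, 0, 0], "gripper": 0.4}
    - {"delta_pos": [0, 0, 0], "dr": [0, 0, 0], "gripper": 0.5}
    - {"delta_pos": [0, 0, 0], "dr": [0, 0, 0], "gripper": 0.6}
    - {"delta_pos": [0, 0, 0], "dr": [0, 0, 0], "gripper": 0.8}
    - {"delta_pos": [0, 0, 0], "dr": [0, 0, 0], "gripper": 0.8}
    - {"delta_pos": [0, 0, 0], "dr": [0, 0, 0], "gripper": 0.8}
    - {"delta_pos": [0, 0, 0], "dr": [0, 0, 0], "gripper": 0.8}
    - {"delta_pos": [0, 0, 0.06], "dr": [0, 0, 0], "gripper": 0.8}
    - {"delta_pos": [0, 0, 0.16], "dr": [0, 0, 0], "gripper": 0.8}
    - {"delta_pos": [0, 0, 0.29], "dr": [0, 0, 0], "gripper": 0.8}
    - {"delta_pos": [0, 0, 0.42], "dr": [0, 0, 0], "gripper": 0.8}
    - {"delta_pos": [0, 0, 0.55], "dr": [0, 0, 0], "gripper": 0.8}

```text
time_s: 10.35
tool_pos: [0.4576, -0.3194, 0.1943]
ee_rot: [0.845, 0.534, -0.0, -0.0]
force: [-0.0, -1.1, 0.1]
grip_width: 0.0747
finger_force: 0.0
```

```bash
python3 w.py w3
python3 - <<'E'
from rig import monitor
s=monitor.state(); print((.4193-s["tool_pos"][0])/.3,(.334-s["tool_pos"][1])/.3,s["grip_width"])
E
```

```text
10.35 [ 0.45764173 -0.31941671  0.19433409] yangle -0.4441790201160951 [-0.701  0.03   1.638  0.     1.474 -0.257]
-0.13902536560973142 2.1871796430318624 0.07423751458820292
```

View pics/w3.png

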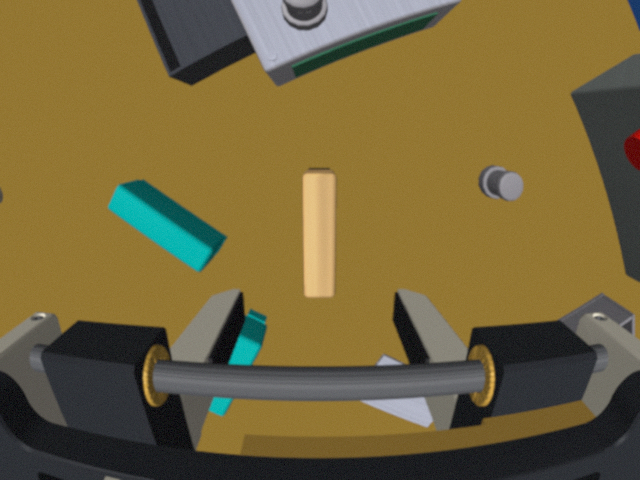

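The scraper stands upright on its own, with its top at (319,232). Next I move over the handle.

>>> play_rows:
  rows:
    - {"delta_pos": [0, 0.05, 0.03], "dr": [0, 0, 0], "gripper": 0.8}
    - {"delta_pos": [0, 0.13, 0.06], "dr": [0, 0, 0], "gripper": 0.8}
    - {"delta_pos": [0, 0.23, 0.06], "dr": [0, 0, 0], "gripper": 0.8}
    - {"delta_pos": [-0.01, 0.33, 0.06], "dr": [0, 0, 0], "gripper": 0.8}
    - {"delta_pos": [-0.01, 0.43, 0.06], "dr": [0, 0, 0], "gripper": 0.8}
    - {"delta_pos": [-0.02, 0.53, 0.06], "dr": [0, 0, 0], "gripper": 0.8}
    - {"delta_pos": [-0.03, 0.63, 0.06], "dr": [0, 0, 0], "gripper": 0.8}
    - {"delta_pos": [-0.04, 0.72, 0.06], "dr": [0, 0, 0.003], "gripper": 0.8}
    - {"delta_pos": [-0.05, 0.81, 0.06], "dr": [0, 0, 0.006], "gripper": 0.8}
    - {"delta_pos": [-0.06, 0.9, 0.06], "dr": [0, 0, 0.009], "gripper": 0.8}
    - {"delta_pos": [-0.07, 0.99, 0.06], "dr": [0, 0, 0.009], "gripper": 0.8}
    - {"delta_pos": [-0.07, 1, 0.06], "dr": [0, 0, 0.009], "gripper": 0.8}

```text
time_s: 11.4
tool_pos: [0.4366, -0.0164, 0.2108]
ee_rot: [0.829, 0.559, 0.001, -0.001]
force: [-0.5, -0.2, -0.5]
grip_width: 0.0742
finger_force: 0.0
```

>>> play_rows:
  rows:
    - {"delta_pos": [0, 0.1, 0], "dr": [0, 0, 0], "gripper": 0.8}
    - {"delta_pos": [-0.01, 0.2, 0], "dr": [0, 0, 0], "gripper": 0.8}
    - {"delta_pos": [-0.02, 0.3, 0], "dr": [0, 0, 0], "gripper": 0.8}
    - {"delta_pos": [-0.03, 0.4, 0], "dr": [0, 0, 0], "gripper": 0.8}
    - {"delta_pos": [-0.03, 0.5, 0], "dr": [0, 0, 0], "gripper": 0.8}
    - {"delta_pos": [-0.04, 0.6, 0], "dr": [0, 0, 0], "gripper": 0.8}
    - {"delta_pos": [-0.04, 0.7, -0.05], "dr": [0, 0, 0], "gripper": 0.8}
    - {"delta_pos": [-0.05, 0.8, -0.1], "dr": [0, 0, 0], "gripper": 0.8}
    - {"delta_pos": [-0.06, 0.9, -0.15], "dr": [0, 0, 0], "gripper": 0.8}
    - {"delta_pos": [-0.065, 1, -0.18], "dr": [0, 0, 0], "gripper": 0.8}
    - {"delta_pos": [-0.065, 1, -0.2], "dr": [0, 0, 0], "gripper": 0.8}
    - {"delta_pos": [-0.065, 1, -0.2], "dr": [0, 0, 0], "gripper": 0.8}

```text
time_s: 12.4
tool_pos: [0.4164, 0.2806, 0.1487]
ee_rot: [0.829, 0.559, -0.002, -0.0]
force: [0.3, -0.2, -0.0]
grip_width: 0.0746
finger_force: 0.0
```

>>> play_rows:
  rows:
    - {"delta_pos": [0, 0.09, 0], "dr": [0, 0, 0], "gripper": 0.8}
    - {"delta_pos": [0, 0.185, 0], "dr": [0, 0, 0], "gripper": 0.8}
    - {"delta_pos": [0, 0.185, 0], "dr": [0, 0, 0], "gripper": 0.8}
    - {"delta_pos": [0, 0.185, 0], "dr": [0, 0, 0], "gripper": 0.8}
    - {"delta_pos": [0, 0.185, 0], "dr": [0, 0, 0], "gripper": 0.8}

```text
time_s: 12.82
tool_pos: [0.4181, 0.3347, 0.1511]
ee_rot: [0.83, 0.557, 0.0, 0.0]
force: [1.2, -0.5, -0.2]
grip_width: 0.0746
finger_force: 0.0
```

```bash
python3 w.py w4
```

```text
12.8167 [0.41809998 0.33465606 0.1511091 ] yangle -0.38810071920689126 [ 5.800e-01 -2.000e-03  1.751e+00 -1.000e-03  1.393e+00  9.680e-01]
```

View pics/w4.png

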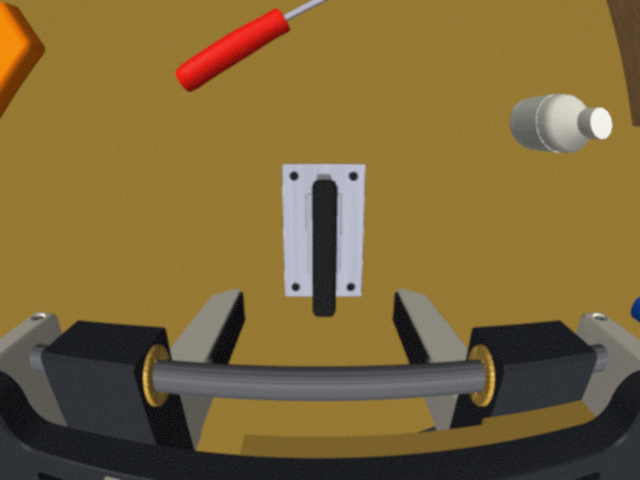

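The handle is seen square between the fingers: bar at column 324, plate holes at (294,176), (353,176), (351,287) and (296,287). The bottle, at (560,122), is clear.

Run:
```python
from h import *
f,st=pickle.load(open("w4.pkl","rb"))
P=wat(f,st,[(294,176),(353,176),(351,287),(296,287)],.004);print(P.round(4),P.mean(0).round(4))
d=P[:2].sum(0)-P[2:].sum(0); print(np.arctan2(-d[0],d[1]), np.linalg.norm(P[1]-P[2]))
B=wat(f,st,[(324,181),(324,316)],.065); print(B.round(4),B.mean(0).round(4))
```

```text
[[0.4178 0.3897 0.004 ]
 [0.4638 0.3709 0.004 ]
 [0.4263 0.2779 0.004 ]
 [0.38   0.297  0.004 ]] [0.422  0.3339 0.004 ]
-0.3853453148995544 0.1002737842116103
[[0.4411 0.3823 0.065 ]
 [0.4032 0.2888 0.065 ]] [0.4221 0.3356 0.065 ]
```

>>> play_rows:
  rows:
    - {"delta_pos": [0.008, -0.001, -0.08], "dr": [0, 0, 0], "gripper": 0.8}
    - {"delta_pos": [0.008, -0.001, -0.18], "dr": [0, 0, 0], "gripper": 0.8}
    - {"delta_pos": [0.008, -0.001, -0.27], "dr": [0, 0, 0], "gripper": 0.8}
    - {"delta_pos": [0.008, -0.001, -0.33], "dr": [0, 0, 0], "gripper": 0.8}
    - {"delta_pos": [0.008, -0.001, -0.365], "dr": [0, 0, 0], "gripper": 0.8}
    - {"delta_pos": [0.008, -0.001, -0.38], "dr": [0, 0, 0], "gripper": 0.8}
    - {"delta_pos": [0.008, -0.001, -0.38], "dr": [0, 0, 0], "gripper": 0.6}
    - {"delta_pos": [0.008, -0.001, -0.38], "dr": [0, 0, 0], "gripper": 0.4}
    - {"delta_pos": [0.008, -0.001, -0.38], "dr": [0, 0, 0], "gripper": 0.2}
    - {"delta_pos": [0.008, -0.001, -0.38], "dr": [0, 0, 0], "gripper": 0.05}
    - {"delta_pos": [0.008, -0.001, -0.38], "dr": [0, 0, 0], "gripper": 0.05}
    - {"delta_pos": [0.008, -0.001, -0.38], "dr": [0, 0, 0], "gripper": 0.05}
  squeeze: 40

```text
time_s: 13.87
tool_pos: [0.4204, 0.3358, 0.0376]
ee_rot: [0.83, 0.558, 0.001, -0.0]
force: [-1.2, -0.2, 0.3]
grip_width: 0.0388
finger_force: 0.0
```

>>> play_rows:
  rows:
    - {"delta_pos": [0, 0, 0], "dr": [0, 0, 0], "gripper": 0.05}
    - {"delta_pos": [0, 0, 0], "dr": [0, 0, 0], "gripper": 0.05}
    - {"delta_pos": [0, 0, 0], "dr": [0, 0, 0], "gripper": 0.05}
    - {"delta_pos": [0, 0, 0], "dr": [0, 0, 0], "gripper": 0.05}
    - {"delta_pos": [0, 0, 0], "dr": [0, 0, 0], "gripper": 0.05}
    - {"delta_pos": [0, 0, 0], "dr": [0, 0, 0], "gripper": 0.05}
    - {"delta_pos": [0, 0, 0], "dr": [0, 0, 0], "gripper": 0.05}
    - {"delta_pos": [0, 0, 0], "dr": [0, 0, 0], "gripper": 0.05}

```text
time_s: 14.53
tool_pos: [0.4202, 0.3355, 0.037]
ee_rot: [0.83, 0.558, 0.0, 0.0]
force: [2.2, -1.1, 1.2]
grip_width: 0.0178
finger_force: 40.0
```

>>> play_rows:
  rows:
    - {"delta_pos": [0, 0, 0.03], "dr": [0, 0, 0], "gripper": 0.05}
    - {"delta_pos": [0, 0, 0.1], "dr": [0, 0, 0], "gripper": 0.05}
    - {"delta_pos": [0, 0, 0.18], "dr": [0, 0, 0], "gripper": 0.05}
    - {"delta_pos": [0, 0, 0.27], "dr": [0, 0, 0], "gripper": 0.05}
    - {"delta_pos": [0, 0, 0.36], "dr": [0, 0, 0], "gripper": 0.05}
    - {"delta_pos": [0, 0, 0.45], "dr": [0, 0, 0], "gripper": 0.05}
    - {"delta_pos": [0, 0, 0.53], "dr": [0, 0, 0], "gripper": 0.05}
    - {"delta_pos": [0, 0, 0.567], "dr": [0, 0, 0], "gripper": 0.05}
    - {"delta_pos": [0, 0, 0.567], "dr": [0, 0, 0], "gripper": 0.05}
    - {"delta_pos": [0, 0, 0.567], "dr": [0, 0, 0], "gripper": 0.05}

```text
time_s: 15.37
tool_pos: [0.4197, 0.3355, 0.2064]
ee_rot: [0.83, 0.558, -0.0, -0.0]
force: [-1.0, -0.1, -4.3]
grip_width: 0.0177
finger_force: 40.0
```

Run:
```python
from h import *; from rig import monitor,eyes
s=monitor.state(); print(s["tool_pos"],s["force"],s["grip_width"])
g=eyes.grab_frame("scene"); a=cv2.resize(g["pixels"][170:300,390:530,::-1],(646,600),interpolation=cv2.INTER_CUBIC)
cv2.imwrite("pics/lift.png",a)
```

```text
[0.4197004  0.33545014 0.20638713] [-1.01843032 -0.07139914 -4.26207493] 0.017710017282377692
```

View pics/lift.png

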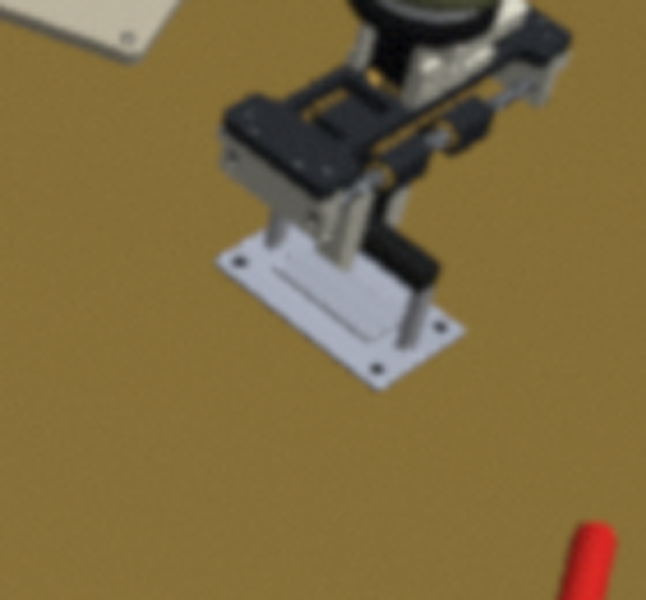

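The handle hangs level in the fingers (plate corners about (217,260) to (465,328)). Now I carry it across.

>>> play_rows:
  rows:
    - {"delta_pos": [0.01, -0.03, 0], "dr": [0, 0, 0.001], "gripper": 0.05}
    - {"delta_pos": [0.04, -0.1, 0], "dr": [0, 0, 0.004], "gripper": 0.05}
    - {"delta_pos": [0.07, -0.19, 0], "dr": [0, 0, 0.008], "gripper": 0.05}
    - {"delta_pos": [0.11, -0.28, 0], "dr": [0, 0, 0.012], "gripper": 0.05}
    - {"delta_pos": [0.15, -0.37, 0], "dr": [0, 0, 0.017], "gripper": 0.05}
    - {"delta_pos": [0.19, -0.46, 0], "dr": [0, 0, 0.022], "gripper": 0.05}
    - {"delta_pos": [0.23, -0.55, 0], "dr": [0, 0, 0.027], "gripper": 0.05}
    - {"delta_pos": [0.27, -0.64, 0], "dr": [0, 0, 0.032], "gripper": 0.05}
    - {"delta_pos": [0.31, -0.73, 0], "dr": [0, 0, 0.037], "gripper": 0.05}
    - {"delta_pos": [0.35, -0.82, 0], "dr": [0, 0, 0.042], "gripper": 0.05}
    - {"delta_pos": [0.39, -0.91, 0], "dr": [0, 0, 0.047], "gripper": 0.05}
    - {"delta_pos": [0.42, -1, 0], "dr": [0, 0, 0.052], "gripper": 0.05}

```text
time_s: 16.42
tool_pos: [0.5453, 0.0333, 0.2047]
ee_rot: [0.728, 0.686, -0.001, -0.001]
force: [-0.0, 0.4, -5.1]
grip_width: 0.0178
finger_force: 40.0
```

>>> play_rows:
  rows:
    - {"delta_pos": [0.02, -0.08, 0], "dr": [0, 0, 0.003], "gripper": 0.05}
    - {"delta_pos": [0.04, -0.15, 0], "dr": [0, 0, 0.006], "gripper": 0.05}
    - {"delta_pos": [0.055, -0.21, 0], "dr": [0, 0, 0.0063], "gripper": 0.05}
    - {"delta_pos": [0.063, -0.246, 0], "dr": [0, 0, 0.0063], "gripper": 0.05}
    - {"delta_pos": [0.063, -0.246, 0], "dr": [0, 0, 0.0063], "gripper": 0.05}
    - {"delta_pos": [0.063, -0.246, 0], "dr": [0, 0, 0.0063], "gripper": 0.05}
    - {"delta_pos": [0.063, -0.246, 0], "dr": [0, 0, 0.0063], "gripper": 0.05}

```text
time_s: 17.0
tool_pos: [0.5642, -0.0377, 0.2061]
ee_rot: [0.715, 0.7, -0.0, -0.001]
force: [-0.1, 0.5, -3.4]
grip_width: 0.0175
finger_force: 40.0
```

```bash
python3 w.py w5
python3 - <<'E'
from rig import monitor
s=monitor.state(); print(s["tool_pos"],s["force"],s["grip_width"])
E
```

```text
17.0 [ 0.5642202  -0.03765918  0.20611443] yangle -0.021069063227309445 [-0.158  0.045  1.602  0.     1.497 -0.137]
[ 0.56436191 -0.03742364  0.20637609] [-0.4729615  -0.27974412 -2.91539203] 0.017560000795148287
```

View pics/w5.png

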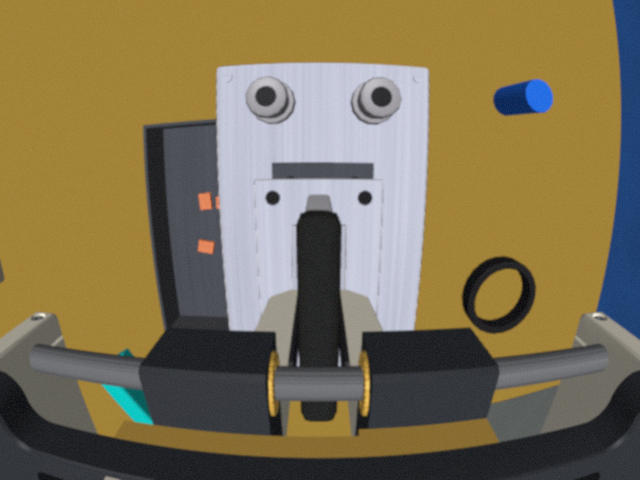

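All four holes and glands line up: glands at (266,96) and (381,97), handle holes at (273,198) and (365,198), the patch's far edge at row 163 over columns 272–373. I check the relative position in numbers.

Run:
```python
from h import *
f,st=pickle.load(open("w5.pkl","rb"))
G=wat(f,st,[(266,96),(381,97)],.125)[:,:2]; Pc=wat(f,st,[(272,163),(373,163)],.08)[:,:2]
H=wat(f,st,[(273,198),(365,198)],.2061-.037+.004)[:,:2]
c,s=np.cos(-.0215),np.sin(-.0215); M=np.array([[c,-s],[s,c]])
for n,P,y in (("glands",G,.112),("patch",Pc,.065),("handle",H,.05)):
    m=P.mean(0); d=P[1]-P[0]; print(n,P.round(4).tolist(),"len",np.linalg.norm(d).round(4),"yaw",np.arctan2(d[1],d[0]).round(4),"centre",(m-M@[0,y]).round(4))
```

```text
glands [[0.5317, 0.0741], [0.6072, 0.0721]] len 0.0755 yaw -0.0271 centre [ 0.5671 -0.0389]
patch [[0.5286, 0.0266], [0.6079, 0.025]] len 0.0793 yaw -0.02 centre [ 0.5669 -0.0391]
handle [[0.5402, 0.0123], [0.5901, 0.0113]] len 0.0499 yaw -0.0215 centre [ 0.5641 -0.0382]
```

>>> play_rows:
  rows:
    - {"delta_pos": [0.004, -0.004, -0.02], "dr": [0, 0, 0], "gripper": 0.05}
    - {"delta_pos": [0.004, -0.004, -0.06], "dr": [0, 0, 0], "gripper": 0.05}
    - {"delta_pos": [0.004, -0.004, -0.1], "dr": [0, 0, 0], "gripper": 0.05}
    - {"delta_pos": [0.004, -0.004, -0.14], "dr": [0, 0, 0], "gripper": 0.05}
    - {"delta_pos": [0.004, -0.004, -0.18], "dr": [0, 0, 0], "gripper": 0.05}
    - {"delta_pos": [0.004, -0.004, -0.21], "dr": [0, 0, 0], "gripper": 0.05}
    - {"delta_pos": [0.004, -0.004, -0.23], "dr": [0, 0, 0], "gripper": 0.05}
    - {"delta_pos": [0.004, -0.004, -0.243], "dr": [0, 0, 0], "gripper": 0.05}
    - {"delta_pos": [0.004, -0.004, -0.247], "dr": [0, 0, 0], "gripper": 0.05}
    - {"delta_pos": [0.004, -0.004, -0.247], "dr": [0, 0, 0], "gripper": 0.05}
    - {"delta_pos": [0.004, -0.004, -0.247], "dr": [0, 0, 0], "gripper": 0.05}
    - {"delta_pos": [0.004, -0.004, -0.247], "dr": [0, 0, 0], "gripper": 0.05}

```text
time_s: 18.05
tool_pos: [0.5666, -0.0397, 0.1337]
ee_rot: [0.715, 0.7, 0.0, 0.001]
force: [0.1, 0.3, -4.2]
grip_width: 0.0177
finger_force: 40.0
```

>>> play_rows:
  rows:
    - {"delta_pos": [0, 0, 0], "dr": [0, 0, 0], "gripper": 0.05}
    - {"delta_pos": [0, 0, 0], "dr": [0, 0, 0], "gripper": 0.05}
    - {"delta_pos": [0, 0, 0], "dr": [0, 0, 0], "gripper": 0.05}
    - {"delta_pos": [0, 0, 0], "dr": [0, 0, 0], "gripper": 0.05}
    - {"delta_pos": [0, 0, 0], "dr": [0, 0, 0], "gripper": 0.05}
    - {"delta_pos": [0, 0, 0], "dr": [0, 0, 0], "gripper": 0.05}

```text
time_s: 18.55
tool_pos: [0.566, -0.0396, 0.1328]
ee_rot: [0.715, 0.7, -0.0, 0.0]
force: [0.3, -0.5, -2.6]
grip_width: 0.0179
finger_force: 40.0
```

```bash
python3 -c "
from rig import close_job
print(close_job())"
```

```text
the job is handed in; nothing more can be done
None
```

I handed the job in with the cut-offs in the tray, the scraper upright on the bench, and the handle held level about 2 mm off its seat's centre and 16 mm above the lid by my measurements; no verdict came back.

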